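Find the turntable foot that has gone soft with a sprung-pin tester

ROBOT

A 6-joint arm with a two-finger parallel gripper is mounted at the origin on the work surface. World frame = base frame: x ahead of the robot, y to its left, z up, the work surface at z = 0. Lengths are in m, angles in rad, forces in N, time in s.
With the tool pointing down it reaches from about 0.25 to 0.775 m from the base axis. Payload 4 kg.
Tool frame: the origin (TCP) lies between the finger pads, 19 mm behind the fingertips; this is the grasp point; z points along the fingers, y is the line along which they close (so a half turn about z gives the same grasp; the last joint's range is limited). The gripper opens to 94 mm and grips with 3 to 60 N. Pads are 16 mm wide; open, the fingers measure 119 mm over their backs; the gripper's body (75 mm by 177 mm) begins 78 mm behind the grasp point.
Start: joints at [1.123, 0.087, 1.371, -0, 1.684, -0.103], TCP at [0.186, 0.518, 0.224] pointing down, gripper open.
Joint ranges: [-3.1, 3.1], [-0.76, 2.03], [0.27, 2.55], [-1.08, 4.22], [0.17, 2.65], [-2.57, 2.57]. Speed limits (rad/s): [2.79, 2.79, 3.14, 3.14, 3.14, 3.14].

INTERFACE

Orientations are given as [roll, pitch, yaw] about the fixed x, y, z axes, in that order (R = Rz(yaw) Ry(pitch) Rx(roll)).
In Python, from bench import * gives the robot as it stands. The module is installed in compiled form; this text tells all that it offers.
- The arm moves only by the tool servo_tool, never from a script. Its argument "targets" is a list of rows, each a list of 4 numbers: the shift along the tool's x, y, z in cm, then the turn about the tool's z in degrees. A call has 1 to 8 rows; each row is the pose to reach, as a shift and turn from the pose commanded when the call began, along the tool's axes at that moment; what a row does not reach only later rows make up. A row lasts 1/8 s, in which the tool goes at most 62.5 mm and 10.7 degrees, less where a joint would pass 70% of its speed; a pose out of reach is approached as far as the arm can. A call with a gripper value outside its range is refused whole. "claw" is the closure in counts, from 0 (fully open) to 255 (shut), set as the call begins (left out, the last holds). The fingers move at their own pace and stop on an object; the grip force is fixed at half the most. Time passes only in rows, so rows that repeat a pose let the fingers close. It gives the time, the measured TCP pose, the force, the opening and the grip force at its end, in the units of the state.
- get_obs(): the state, without advancing time (a new reading comes with each control period).
- snapshot(name): name is "side" or "top"; returns the picture (400x640x3 uint8, blue, green, red); there is no depth.
- camera_model(name): a dict with "camera_matrix" (3x3 intrinsics, pixels), "k1" (the pictures are not rectified: a ray, as slopes to the right and down, at radius r is drawn at 1 + k1 r^2 times it, then the intrinsics apply), "camera_from_world" (4x4, takes a point from world to camera coordinates). Camera axes: x right, y up, looking along -z (the intrinsics and any distortion apply to the point x, -y, -z); pixel columns grow to the right and rows downward; lengths in m; the calibration is good to about 2 mm. A picture is of the moment at which its call begins. camera_model takes no time and is no camera call.
- close_job(): hands the job in; it is judged then, once.
The state is a dict: "time": time; "joint_positions": joint angles; "qvel": joint speeds; "joint_torque": joint torques, N m; "tool_pos": TCP position; "ee_rot": TCP orientation; "wrist_force": force on the tool from outside, world axes, zero at the start; "wrist_torque": the same for the moment, N m; "width": finger opening in m; "finger_force": force on a finger pad.
Only numpy, scipy, OpenCV 4.12 (cv2) and the standard library are available. Lean on these libraries where they do the work, as an engineer would, in place of code of your own. Each camera call takes 0.05 s, during which the arm holds its last target. There are 200 camera calls.

TASK

One of the turntable's three isolation feet has gone soft. Take the sprung-pin tester from its block and press it straight down into the middle of the feet's rubber pucks, each time until the dark band on the pin is going into the barrel and holding it there for a second without driving the pin right home, to find the puck that sinks far more than the others. Put the tester back in its block, set the soft foot gently down upright in the tray, and leave the sound feet and everything else where they stand.

Things in the scene. Friction and masses are not known exactly. Their poses are not given: they have to be found in the camera images.
- foot_a: one of three like feet: aluminium cup 50 mm across, 20 mm high, and in it a black rubber puck 32 mm across standing 14 mm proud (top at 34 mm). 150 to 215 g, loose. Origin: centre of the underside, z up. The puck sinks straight down under load: two feet are sound (under 1.5 mm at 9 N), one is soft (about 10 mm at 9 N, then stays some 3 mm down); any may be the soft one
- foot_b: one of three like feet: aluminium cup 50 mm across, 20 mm high, and in it a black rubber puck 32 mm across standing 14 mm proud (top at 34 mm). 150 to 215 g, loose. Origin: centre of the underside, z up. The puck sinks straight down under load: two feet are sound (under 1.5 mm at 9 N), one is soft (about 10 mm at 9 N, then stays some 3 mm down); any may be the soft one
- foot_c: one of three like feet: aluminium cup 50 mm across, 20 mm high, and in it a black rubber puck 32 mm across standing 14 mm proud (top at 34 mm). 150 to 215 g, loose. Origin: centre of the underside, z up. The puck sinks straight down under load: two feet are sound (under 1.5 mm at 9 N), one is soft (about 10 mm at 9 N, then stays some 3 mm down); any may be the soft one
- foot_a_puck (a joint): how far the rubber puck of foot_a is sunk into its cup, m: 0 as new, 0.0135 at most
- foot_b_puck (a joint): how far the rubber puck of foot_b is sunk into its cup, m: 0 as new, 0.0135 at most
- foot_c_puck (a joint): how far the rubber puck of foot_c is sunk into its cup, m: 0 as new, 0.0135 at most
- gauge: sprung-pin tester, an upright metal pencil, 155 g, standing in its block. Origin: centre of the nose's lower end, z up along it. From there up: steel nose 16 mm diameter to 30 mm, collar 29 mm diameter to 36 mm, grooved barrel 18 mm diameter to 96 mm (grip here, TCP at 62 mm clears collar and cap), black cap 21 mm diameter to 104 mm. A steel pin 7 mm diameter reaches 20 mm below the nose
- gauge_tip (a point): the flat lower end of the tester's pin, moving with the pin; 20 mm below the nose when the pin is fully out
- gauge_pin (a joint): how far the tester's pin is pushed back into the barrel, m: 0 fully out, 0.010 right home. Spring: 1.2 N to start, then 1.2 N per mm (9 N at 6.5 mm). A dark band round the pin, 5 to 8 mm below the nose, passes into the nose at 0.005 to 0.008
- block: square birch holder block 66 x 66 x 56 mm high, fixed, with one upright blind hole 21 mm diameter and 54 mm deep in the middle of its top. Origin: centre of the underside, z up. With the tester seated, its collar lies on the block's top and its origin is 26 mm above the block's origin
- tray: open birch tray 160 (x) x 150 (y) mm outside, walls 5 mm thick and 22 mm high, floor 5 mm thick, fixed and empty. Origin: centre of the underside
- weight: chrome record weight, 76 mm diameter, 43 mm high with a narrower grip on top, 450 g, bystander. Origin: centre of the underside
- cap: black plastic spindle cap, 38 mm diameter, 13 mm high, bystander. Origin: centre of the underside
- mug: white ceramic mug, 80 mm diameter, 94 mm high, handle on its +y side, bystander. Origin: centre of the underside
- fluid: amber glass bottle of stylus fluid, 34 mm diameter, 75 mm high, bystander. Origin: centre of the underside
- driver: small black-handled screwdriver lying flat, 150 mm long, 26 mm thick, along its own x, bystander. Origin: under its middle
- brush: record brush lying bristles down, 22 x 75 (along its own y) x 20 mm high, bystander. Origin: centre of the underside
There are look-alikes about, which are no part of the job. What is shaped like the foot_b but purple is not meant.

How it is judged:
By the outcome, as a careful person would: the job done as asked, in the order asked, and still so for the second after the job is handed in, with the robot touching nothing.
It also fails if it takes over 72 s, if anything falls off the work surface, if the arm or the gripper's body presses on something with over 40 N, if the wrist force passes 120 N, or if a joint passes its speed limit or range.

## Working session

There is one attempt and no reset: what is moved stays moved. The work goes in short steps, Python scripts to look and compute and a tool call to move; the robot and the scene stay as the last step left them, time stands still between calls to the robot, and variables do not carry over. Pictures are saved under pics/ and viewed, at most 10 in all, crops included, and the job is handed in when it is done.

Besides the shell and the picture viewer there is one more tool, called after "Call:" in YAML: its name, and indented under it one key for each argument. servo_tool: Moves the arm, as the interface text tells. Its arguments: {"type":"object","properties":{"targets":{"type":"array"},"claw":{"type":"number"}},"required":["targets"]}

```bash
mkdir -p pics
cat > h.py <<'E'
from bench import *
import numpy as np, cv2
def ray(name,u,v):
    m=camera_model(name);K=np.array(m["camera_matrix"]);T=np.array(m["camera_from_world"]);k=m["k1"]
    d=np.array([(u-K[0,2])/K[0,0],(v-K[1,2])/K[1,1]]);s=d.copy()
    for _ in range(30): s=d/(1+k*(s@s))
    c=np.array([s[0],-s[1],-1.]);R=T[:3,:3]
    return -R.T@T[:3,3],R.T@c
def onplane(name,u,v,z):
    o,d=ray(name,u,v);return o+d*(z-o[2])/d[2]
def proj(name,p):
    m=camera_model(name);K=np.array(m["camera_matrix"]);T=np.array(m["camera_from_world"])
    c=T[:3,:3]@np.array(p)+T[:3,3];s=np.array([c[0],-c[1]])/-c[2];s=s*(1+m["k1"]*(s@s))
    return K[0,0]*s[0]+K[0,2],K[1,1]*s[1]+K[1,2]
E
python3 - <<'E'
from h import *
for n in("top","side"):
    cv2.imwrite(f"pics/{n}0.png",snapshot(n)); print(n,ray(n,320,200),camera_model(n)["camera_matrix"])
o=get_obs();print(o["tool_pos"],o["ee_rot"],o["time"],o["width"],o["wrist_force"])
E
```

```text
top (array([ 0.32448128, -0.01199712,  1.12013815]), array([ 0.24141393,  0.009203  , -0.97040424])) [[472.87460855   0.         316.91265545]
 [  0.         472.87460855 201.26422596]
 [  0.           0.           1.        ]]
side (array([ 0.06915207, -0.50944263,  0.77472605]), array([ 0.51584915,  0.50035576, -0.69554474])) [[400.17467479   0.         320.31533688]
 [  0.         400.17467479 206.17480681]
 [  0.           0.           1.        ]]
[0.18569979 0.5172259  0.22324935] [-3.13966229e+00 -1.61337108e-04  2.79684139e+00] 0.1 0.09394704605706572 [-0.03476168  0.2606949   0.17800762]
```

View pics/top0.png

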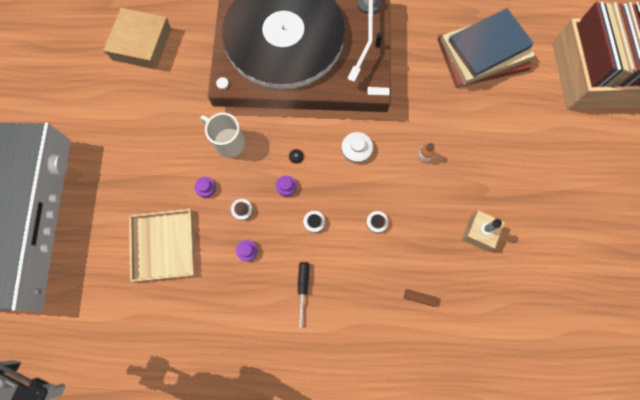

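View pics/side0.png

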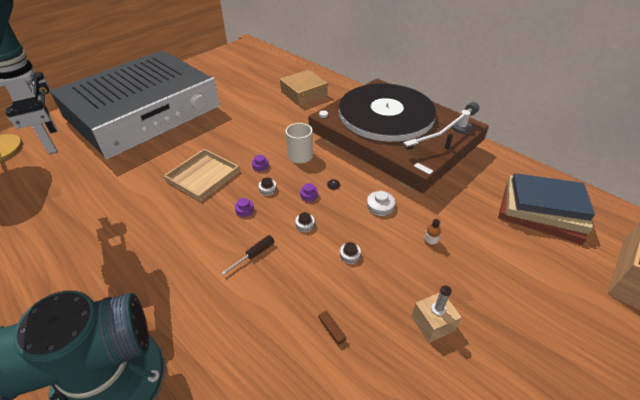

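The top view shows three black-puck feet at about (242,209), (314,221) and (377,221), the tester in its block at (488,230), and the tray at (162,246). The purple look-alikes are at (205,187), (286,186) and (247,250). The side view agrees. Next I measure.

```bash
cat > m.py <<'E'
from h import *
def blob(name,img,u,v,r,f):
    y0,x0=int(v-r),int(u-r);c=img[y0:y0+2*r+1,x0:x0+2*r+1]
    m=f(c).astype(np.uint8)
    n,l,s,ce=cv2.connectedComponentsWithStats(m)
    i=1+np.argmax(s[1:,4]);return ce[i]+[x0,y0],s[i]+np.array([x0,y0,0,0,0])
E
python3 - <<'E'
from m import *
dark=lambda c:c.max(2)<75
white=lambda c:(c.min(2)>115)
I={n:cv2.imread(f"pics/{n}0.png") for n in("top","side")}
G={"a?":((242,209),(267,186)),"b?":((314,221),(305,222)),"c?":((377,221),(350,252))}
for k,(t,s) in G.items():
  for n,p in(("top",t),("side",s)):
    c,b=blob(n,I[n],*p,12,dark);cw,bw=blob(n,I[n],*p,16,lambda c:(c.max(2).astype(int)-c.min(2)<60)) 
    print(k,n,c.round(1),b,onplane(n,*c,.030).round(4),"| all",bw,onplane(n,bw[0]+(bw[2]-1)/2,bw[1]+(bw[3]-1)/2,.02).round(4))
big=[]
for n,(u,v),r in(("top",(488,230),32),("side",(438,308),40),("top",(242,209),20),("top",(162,246),45)):
    c=I[n][v-r:v+r,u-r:u+r];big.append(cv2.resize(c,(390,290) if 0 else (290,290),interpolation=cv2.INTER_CUBIC))
cv2.imwrite("pics/c1.png",np.vstack([np.hstack(big[:2]),np.hstack(big[2:])]))
E
```

```text
a? top [245.  211.5] [245 211   1   2   2] [0.561  0.1748 0.03  ] | all [231 199  23  21 390] [0.569  0.1841 0.02  ]
a? side [266.7 182.7] [262 178  11  10  90] [0.5685 0.1827 0.03  ] | all [258 178  19  18 272] [0.5652 0.179  0.02  ]
b? top [314.1 220.6] [308 215  13  12 114] [0.5452 0.0102 0.03  ] | all [303 211  23  22 397] [0.5451 0.0107 0.02  ]
b? side [304.5 218.4] [299 213  12  12 108] [0.5454 0.0082 0.03  ] | all [295 212  20  21 326] [0.5429 0.0059 0.02  ]
c? top [376.4 220.6] [372 216  10  11  85] [ 0.5508 -0.1362  0.03  ] | all [366 211  23  22 397] [ 0.5507 -0.1387  0.02  ]
c? side [350.1 249. ] [344 243  13  13 131] [ 0.5503 -0.1416  0.03  ] | all [340 242  21  22 378] [ 0.5485 -0.1437  0.02  ]
```

View pics/c1.png

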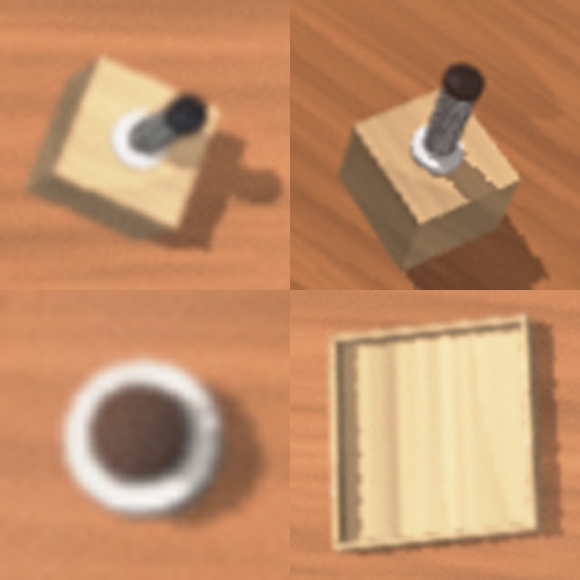

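The crops show, in top-view pixels, the gauge collar at (486.9,228.5), its cap at (497.3,223.4) and the tray centre at (161.4,245.7). In the side view the collar is at (438.8,309.1) and the cap at (445.7,290.9).

Run:
```python
from m import *
P=lambda n,u,v,z:print(n,z,onplane(n,u,v,z).round(4)[:2])
P("top",486.9,228.5,.062);P("top",497.3,223.4,.13);P("side",438.8,309.1,.062);P("side",445.7,290.9,.13)
P("top",456+140/4.53,198+142/4.53,.056)
print("tray");P("top",161.4,245.7,.022)
for u,v in((42,50),(237,25),(248,240),(44,260)):P("top",117+u/3.22,201+v/3.22,.022)
print("purple")
I=cv2.imread("pics/top0.png")
m=((I[...,0].astype(int)-I[...,1]>50)).astype(np.uint8);n,l,s,c=cv2.connectedComponentsWithStats(m)
for i in range(1,n):
    if s[i,4]>80:print(c[i].round(1),s[i]);P("top",*c[i],.02)
# refined feet: white+dark vs wood, min enclosing circle of the white ring
T=cv2.imread("pics/top0.png")
for u,v in((242,209),(314,221),(377,221)):
    c=T[v-16:v+17,u-16:u+17];w=((c.min(2)>120)).astype(np.uint8)
    cs=max(cv2.findContours(w,cv2.RETR_EXTERNAL,cv2.CHAIN_APPROX_NONE)[0],key=len)
    (x,y),r=cv2.minEnclosingCircle(cs);e=cv2.fitEllipse(cs);print("ring",x+u-16,y+v-16,r,e[0][0]+u-16,e[0][1]+v-16,e[1]);P("top",x+u-16,y+v-16,.02)
```

```text
top 0.062 [ 0.5349 -0.3864]
top 0.13 [ 0.5333 -0.3856]
side 0.062 [ 0.5359 -0.3881]
side 0.13 [ 0.5338 -0.3881]
top 0.056 [ 0.5341 -0.3884]
tray
top 0.022 [0.4724 0.3686]
top 0.022 [0.5396 0.4538]
top 0.022 [0.5644 0.3078]
top 0.022 [0.4061 0.2839]
top 0.022 [0.3848 0.4322]
purple
[204.2 186.3] [195 177  20  20 310]
top 0.02 [0.6218 0.2809]
[285.5 185.2] [276 176  20  20 318]
top 0.02 [0.6319 0.0832]
[246. 250.] [236 240  21  21 346]
top 0.02 [0.4708 0.1672]
ring 240.6666669845581 208.3333330154419 11.279382705688477 240.68193912506104 208.4701862335205 (21.047216415405273, 22.005353927612305)
top 0.02 [0.5705 0.1875]
ring 313.384614944458 220.90384578704834 11.38512134552002 313.4585189819336 220.8759241104126 (21.722990036010742, 21.8850154876709)
top 0.02 [0.5465 0.0122]
ring 376.85353565216064 221.2676773071289 11.357123374938965 376.76673412323 221.27186393737793 (21.660680770874023, 21.966129302978516)
top 0.02 [ 0.5513 -0.1383]
```

Call:
servo_tool:
  targets:
    - [0,0,0,-10]
    - [0,0,0,-19.75]
    - [0,0,0,-19.75]
  claw: 0

```text
time: 0.48
tool_pos: [0.1858, 0.5174, 0.2237]
ee_rot: [-3.141, -0.0, 3.139]
wrist_force: [-0.3, -0.1, -0.3]
width: 0.0936
finger_force: 0.0
```

Call:
servo_tool:
  targets:
    - [-2,-5.2,0,0]
    - [-4,-10.4,0,0]
    - [-6.1,-15.7,0,0]
    - [-8.2,-21.2,0,0]
    - [-10.3,-26.7,0,0]
    - [-12.5,-32.3,0,0]
    - [-14.7,-38,0,0]
    - [-16.9,-43.7,0,0]

```text
time: 1.48
tool_pos: [0.3551, 0.0788, 0.2244]
ee_rot: [3.141, 0.001, 3.139]
wrist_force: [1.1, -0.4, -0.4]
width: 0.0941
finger_force: 0.0
```

Call:
servo_tool:
  targets:
    - [-2.2,-5.7,0,0]
    - [-4.4,-11.4,0,0]
    - [-6.6,-17.1,0,0]
    - [-8.8,-22.8,0,0]
    - [-11,-28.5,0,0]
    - [-13.2,-34.2,0,0]
    - [-16,-40.5,0,0]
    - [-18,-46.7,0,0]

```text
time: 2.48
tool_pos: [0.5326, -0.3795, 0.2237]
ee_rot: [3.141, 0.0, 3.138]
wrist_force: [1.4, 0.5, 1.3]
width: 0.0939
finger_force: 0.0
```

Call:
servo_tool:
  targets:
    - [0,0,3,0]
    - [0,0,5,0]
    - [0,0,5,0]

```text
time: 2.85
tool_pos: [0.5309, -0.3771, 0.1711]
ee_rot: [3.138, -0.004, 3.139]
wrist_force: [0.2, 0.3, -0.0]
width: 0.0939
finger_force: 0.0
```

Call:
servo_tool:
  targets:
    - [-0.4,-1,0,0.1]
    - [-0.4,-1,0,0.1]
    - [-0.4,-1,0,0.1]

```text
time: 3.22
tool_pos: [0.5363, -0.3881, 0.1755]
ee_rot: [-3.14, 0.002, 3.139]
wrist_force: [-0.2, 0.3, -0.2]
width: 0.0941
finger_force: 0.0
```

Run:
```python
from m import *
o=get_obs();print(o["tool_pos"],o["ee_rot"])
a=snapshot("top")[180:280,420:560];b=snapshot("side")[250:350,370:510]
cv2.imwrite("pics/g1.png",np.hstack([cv2.resize(x,(392,280),interpolation=cv2.INTER_CUBIC) for x in(a,b)]))
```

```text
[ 0.53632645 -0.38810812  0.17548461] [-3.14045466e+00  1.55819823e-03  3.13942744e+00]
```

View pics/g1.png

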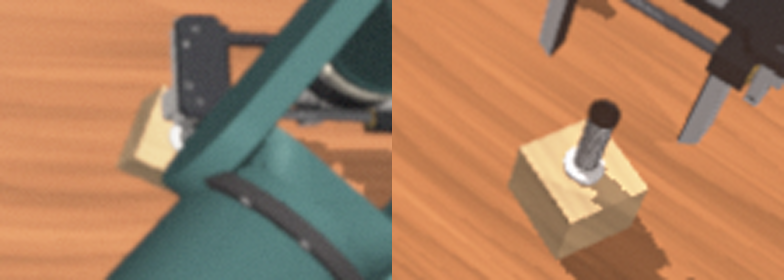

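The tester stands between the open fingers in the side view (cap at crop (603,112)), so I can descend.

Call:
servo_tool:
  targets:
    - [0,0,3,0]
    - [0,0,6,0]
    - [0,0,8,0]
    - [0,0,8.6,0]
    - [0,0,8.6,0]
    - [0,0,8.6,0]

```text
time: 4.08
tool_pos: [0.5367, -0.3884, 0.0899]
ee_rot: [-3.14, 0.002, 3.14]
wrist_force: [-0.8, -0.1, 0.2]
width: 0.0939
finger_force: 0.0
```

Call:
servo_tool:
  targets:
    - [0,0,0.2,0]
    - [0,0,0.2,0]
    - [0,0,0.2,0]
    - [0,0,0.2,0]
    - [0,0,0.2,0]
    - [0,0,0.2,0]
    - [0,0,0.2,0]
    - [0,0,0.2,0]
  claw: 255

```text
time: 5.08
tool_pos: [0.536, -0.3876, 0.0861]
ee_rot: [3.141, -0.0, 3.14]
wrist_force: [0.3, 1.3, -0.4]
width: 0.0194
finger_force: 30.0
```

Call:
servo_tool:
  targets:
    - [0,0,-1,0]
    - [0,0,-2.5,0]
    - [0,0,-4.5,0]
    - [0,0,-6.5,0]
    - [0,0,-8,0]
    - [0,0,-8,0]

```text
time: 5.82
tool_pos: [0.5368, -0.3885, 0.1689]
ee_rot: [-3.139, 0.003, 3.14]
wrist_force: [-0.5, -0.3, -1.0]
width: 0.0194
finger_force: 30.0
```

Call:
servo_tool:
  targets:
    - [-0.2,4,0,0]
    - [-0.5,9,0,0]
    - [-0.9,14,0,0]
    - [-1.2,19,0,0]
    - [-1.4,23,0,0]
    - [-1.6,24.8,0,0]
    - [-1.6,24.8,0,0]
    - [-1.6,24.8,0,0]

```text
time: 6.82
tool_pos: [0.5524, -0.1412, 0.166]
ee_rot: [-3.141, -0.0, 3.138]
wrist_force: [0.6, -0.7, -2.4]
width: 0.0195
finger_force: 30.0
```

Call:
servo_tool:
  targets:
    - [0,0,2,0]
    - [0,0,3.5,0]
    - [0,0,3.5,0]
    - [0,0,3.5,0]

```text
time: 7.32
tool_pos: [0.5526, -0.1404, 0.1316]
ee_rot: [-3.141, 0.0, 3.139]
wrist_force: [-0.8, -0.6, -0.9]
width: 0.02
finger_force: 30.0
```

Run:
```python
from m import *
P=[]
for _ in range(6): a=snapshot("side");o=get_obs();P.append([*o["tool_pos"],*o["wrist_force"]])
P=np.array(P);print(P.mean(0).round(4),P.std(0).round(4))
u,v=350,238
print("expected tip px",proj("side",P.mean(0)[:3]-[0,0,.081]),"puck px",proj("side",[.551,-.140,.034]))
cv2.imwrite("pics/p3.png",np.hstack([cv2.resize(x,(400,400),interpolation=cv2.INTER_CUBIC) for x in(a[198:278,310:390],snapshot("top")[180:260,340:420])]))
```

```text
[ 0.5528 -0.1401  0.1321  0.0259  0.0664 -1.3665] [1.000e-04 2.000e-04 1.000e-04 5.140e-01 3.940e-01 3.473e-01]
expected tip px (np.float64(350.70944653767833), np.float64(242.32354942096103)) puck px (np.float64(349.8100531521878), np.float64(247.3645150200951))
```

View pics/p3.png

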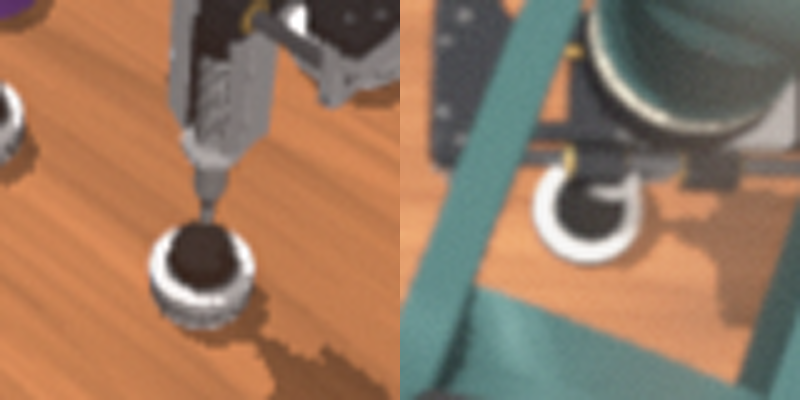

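The side view shows the pin tip at about (351,242) px, where my projection put it. The puck top centre is at about (350.6,247.6), within 1.5 mm of my estimate, so I press here with a small x trim.

Call:
servo_tool:
  targets:
    - [0.1,0,0.6,0]
    - [0.1,0,1.2,0]
    - [0.1,0,1.5,0]
    - [0.1,0,1.7,0]
    - [0.1,0,1.9,0]
    - [0.1,0,2.0,0]
    - [0.1,0,2.0,0]
    - [0.1,0,2.0,0]

```text
time: 8.68
tool_pos: [0.5516, -0.1398, 0.1117]
ee_rot: [3.142, 0.001, 3.14]
wrist_force: [-1.3, 0.4, 1.8]
width: 0.0195
finger_force: 30.0
```

Call:
servo_tool:
  targets:
    - [0,0,0.2,0]
    - [0,0,0.4,0]
    - [0,0,0.45,0]
    - [0,0,0.45,0]

```text
time: 9.18
tool_pos: [0.5519, -0.1398, 0.1078]
ee_rot: [-3.141, 0.002, 3.14]
wrist_force: [-1.0, 0.8, 6.6]
width: 0.0195
finger_force: 30.0
```

```bash
cat > f.py <<'E'
from m import *
P=[]
for _ in range(4): snapshot("side");o=get_obs();P.append([*o["tool_pos"],*o["wrist_force"]])
print(np.mean(P,0).round(4),o["time"],np.round(o["ee_rot"],3))
E
python3 f.py
```

```text
[ 0.5519 -0.1398  0.1078 -1.2785  0.9617  5.7993] 9.375 [-3.141e+00  2.000e-03  3.140e+00]
```

Call:
servo_tool:
  targets:
    - [0,0,0.12,0]
    - [0,0,0.12,0]
    - [0,0,0.12,0]

```text
time: 9.75
tool_pos: [0.5521, -0.1398, 0.107]
ee_rot: [-3.141, 0.002, 3.14]
wrist_force: [-1.3, 1.0, 6.9]
width: 0.0195
finger_force: 30.0
```

```bash
python3 f.py
python3 - <<'E'
from h import *
cv2.imwrite("pics/q3.png",cv2.resize(snapshot("side")[198:278,310:390],(500,500),interpolation=cv2.INTER_CUBIC))
E
```

```text
[ 0.5521 -0.1398  0.107  -1.4514  1.6106  7.0474] 9.95 [-3.141e+00  2.000e-03  3.140e+00]
```

Call:
servo_tool:
  targets:
    - [0,0,0,0]
    - [0,0,0,0]
    - [0,0,0,0]
    - [0,0,0,0]
    - [0,0,0,0]
    - [0,0,0,0]
    - [0,0,0,0]

```text
time: 10.88
tool_pos: [0.5521, -0.1398, 0.107]
ee_rot: [-3.141, 0.002, 3.14]
wrist_force: [-1.4, 1.2, 6.2]
width: 0.0193
finger_force: 30.0
```

View pics/q3.png

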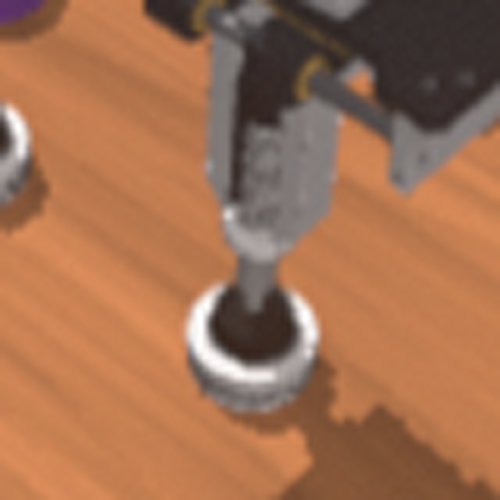

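The pin stands mid-puck and F3 sinks under 1 mm between 3 N and 8 N, so F3 is sound. On to F2.

Call:
servo_tool:
  targets:
    - [0,0,-1,0]
    - [0,0,-2.5,0]
    - [0.2,3,-2.5,0]
    - [0.4,7,-2.5,0]
    - [0.5,11.5,-2.5,0]
    - [0.55,15,-2.5,0]
    - [0.55,15,-2.5,0]
    - [0.55,15,-2.5,0]

```text
time: 11.88
tool_pos: [0.5462, 0.0096, 0.1305]
ee_rot: [-3.141, -0.0, 3.14]
wrist_force: [0.1, -0.5, -1.3]
width: 0.0192
finger_force: 30.0
```

```bash
python3 f.py
python3 - <<'E'
from m import *
o=get_obs();t=np.array(o["tool_pos"]);a=snapshot("side");cv2.imwrite("pics/p2.png",a)
print(proj("side",t-[0,0,.081]),proj("side",[.5465,.010,.034]))
c,b=blob("side",a,304.5,221,9,lambda c:c.max(2)<75);print(c,b)
E
```

```text
[ 0.5462  0.0091  0.1305  0.0421  0.0282 -1.5391] 12.075 [-3.141 -0.     3.138]
(np.float64(304.2167027292155), np.float64(212.70703724094074)) (np.float64(304.2134760251072), np.float64(216.69782657630455))
[304.59615385 218.33653846] [299 213  12  11 104]
```

Call:
servo_tool:
  targets:
    - [0,0.1,0.6,0]
    - [0,0.1,1.2,0]
    - [0,0.1,1.5,0]
    - [0,0.1,1.7,0]
    - [0,0.1,1.9,0]
    - [0,0.1,2.1,0]
    - [0,0.1,2.2,0]
    - [0,0.1,2.2,0]

```text
time: 13.12
tool_pos: [0.5467, 0.0112, 0.1094]
ee_rot: [3.142, 0.002, 3.14]
wrist_force: [0.1, 0.6, 3.8]
width: 0.0196
finger_force: 30.0
```

```bash
python3 f.py
```

```text
[ 0.5466  0.0112  0.1092 -0.41    0.5707  4.4133] 13.325 [3.141e+00 1.000e-03 3.140e+00]
```

Call:
servo_tool:
  targets:
    - [0,0,0.15,0]
    - [0,0,0.25,0]
    - [0,0,0.25,0]
    - [0,0,0.25,0]

```text
time: 13.82
tool_pos: [0.5467, 0.0112, 0.1069]
ee_rot: [3.141, 0.002, 3.14]
wrist_force: [-1.0, -0.2, 6.3]
width: 0.0196
finger_force: 30.0
```

```bash
python3 f.py
```

```text
[ 0.5467  0.0112  0.1069 -0.9535  0.0268  6.4004] 14.025 [3.141e+00 2.000e-03 3.140e+00]
```

Call:
servo_tool:
  targets:
    - [0,0,0.06,0]
    - [0,0,0.06,0]
    - [0,0,0.06,0]
    - [0,0,0.06,0]
    - [0,0,0.06,0]
    - [0,0,0.06,0]
    - [0,0,0.06,0]
    - [0,0,0.06,0]

```text
time: 15.02
tool_pos: [0.5468, 0.0112, 0.1065]
ee_rot: [3.142, 0.002, 3.14]
wrist_force: [-0.1, -0.3, 6.8]
width: 0.0195
finger_force: 30.0
```

```bash
python3 f.py
```

```text
[ 0.5467  0.0112  0.1065 -0.7232  0.0862  7.4385] 15.225 [3.141e+00 2.000e-03 3.140e+00]
```

Call:
servo_tool:
  targets:
    - [0,0,-1,0]
    - [0,0,-2.5,0]
    - [-0.5,3.5,-2.5,0]
    - [-1.2,8.5,-2.5,0]
    - [-1.8,13.5,-2.5,0]
    - [-2.3,17.4,-2.5,0]
    - [-2.3,17.4,-2.5,0]
    - [-2.3,17.4,-2.5,0]

```text
time: 16.23
tool_pos: [0.5691, 0.1846, 0.1299]
ee_rot: [-3.141, -0.001, 3.14]
wrist_force: [0.4, -0.0, -2.0]
width: 0.0194
finger_force: 30.0
```

```bash
python3 f.py
python3 - <<'E'
from m import *
o=get_obs();t=np.array(o["tool_pos"]);a=snapshot("side");cv2.imwrite("pics/p1.png",cv2.resize(a[140:220,230:310],(500,500),interpolation=cv2.INTER_CUBIC))
print(proj("side",t-[0,0,.081]),proj("side",[.5697,.185,.034]))
c,b=blob("side",a,266.7,186,9,lambda c:c.max(2)<75);print(c,b)
E
```

```text
[ 0.5694  0.1839  0.1303  0.0836 -0.4044 -2.0472] 16.425 [-3.141 -0.     3.138]
(np.float64(266.02261083223885), np.float64(177.0110633976292)) (np.float64(266.35158104441365), np.float64(181.00926011293035))
[266.59090909 182.63636364] [262 178  11  10  88]
```

View pics/p1.png

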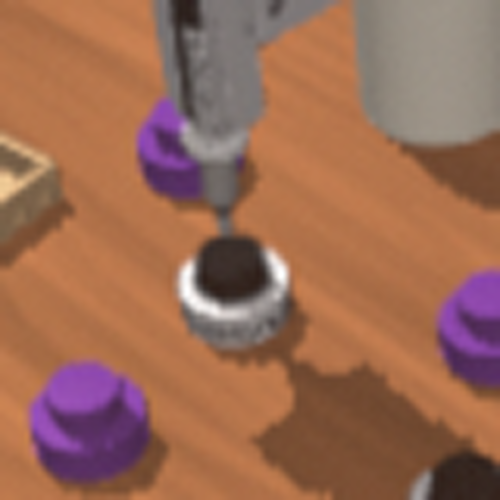

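In the side crop the pin tip is at (225,235) and the F1 puck centre at x≈233, so I trim 1.5 mm towards it and press. F1 should be soft, so I check the force as I go.

Call:
servo_tool:
  targets:
    - [-0.15,0.05,0.6,0]
    - [-0.15,0.05,1.2,0]
    - [-0.15,0.05,1.5,0]
    - [-0.15,0.05,1.7,0]
    - [-0.15,0.05,1.9,0]
    - [-0.15,0.05,2.1,0]
    - [-0.15,0.05,2.2,0]
    - [-0.15,0.05,2.2,0]

```text
time: 17.48
tool_pos: [0.5714, 0.1856, 0.109]
ee_rot: [3.141, 0.001, 3.14]
wrist_force: [0.7, -0.1, 2.3]
width: 0.0197
finger_force: 30.0
```

```bash
python3 f.py
```

```text
[ 0.5713  0.1856  0.1089 -0.1209 -1.1182  2.2305] 17.675 [3.141e+00 1.000e-03 3.140e+00]
```

Call:
servo_tool:
  targets:
    - [0,0,0.15,0]
    - [0,0,0.3,0]
    - [0,0,0.45,0]
    - [0,0,0.6,0]
    - [0,0,0.6,0]
    - [0,0,0.6,0]

```text
time: 18.42
tool_pos: [0.5712, 0.1857, 0.1028]
ee_rot: [3.141, 0.001, 3.14]
wrist_force: [0.0, -1.0, 4.3]
width: 0.0193
finger_force: 30.0
```

```bash
python3 f.py
```

```text
[ 0.5712  0.1857  0.1027  0.5326 -0.3735  5.1138] 18.625 [3.141e+00 1.000e-03 3.140e+00]
```

Call:
servo_tool:
  targets:
    - [0,0,0.15,0]
    - [0,0,0.3,0]
    - [0,0,0.35,0]
    - [0,0,0.35,0]

```text
time: 19.12
tool_pos: [0.5713, 0.1857, 0.0995]
ee_rot: [3.141, 0.001, 3.14]
wrist_force: [0.5, -0.4, 6.5]
width: 0.0192
finger_force: 30.0
```

```bash
python3 f.py
```

```text
[ 0.5713  0.1857  0.0995  0.129  -0.7593  6.2927] 19.325 [3.141e+00 1.000e-03 3.140e+00]
```

Call:
servo_tool:
  targets:
    - [0,0,0,0]
    - [0,0,0,0]
    - [0,0,0,0]
    - [0,0,0,0]
    - [0,0,0,0]
    - [0,0,0,0]
    - [0,0,0,0]

```text
time: 20.2
tool_pos: [0.5713, 0.1857, 0.0995]
ee_rot: [3.141, 0.001, 3.14]
wrist_force: [0.2, -1.0, 5.8]
width: 0.0194
finger_force: 30.0
```

```bash
python3 f.py
```

```text
[ 0.5713  0.1857  0.0995 -0.2613 -0.9342  5.9011] 20.4 [3.141e+00 1.000e-03 3.140e+00]
```

Call:
servo_tool:
  targets:
    - [0,0,0.12,0]
    - [0,0,0.12,0]
    - [0,0,0.12,0]
    - [0,0,0.12,0]
    - [0,0,0.12,0]
    - [0,0,0.12,0]
    - [0,0,0.12,0]
    - [0,0,0.12,0]

```text
time: 21.4
tool_pos: [0.5713, 0.1857, 0.0985]
ee_rot: [3.141, 0.001, 3.14]
wrist_force: [-0.9, -0.7, 6.9]
width: 0.0196
finger_force: 30.0
```

```bash
python3 f.py
```

```text
[ 0.5713  0.1857  0.0985  0.008  -0.5378  6.8788] 21.6 [3.141e+00 1.000e-03 3.140e+00]
```

F1 sinks about 8 mm more than the others at 8.5 N, so it is the soft foot. Now I return the tester.

Call:
servo_tool:
  targets:
    - [0,0,-1,0]
    - [0,0,-3,0]
    - [0,0,-5.5,0]
    - [0,-1.5,-7.2,0]
    - [0.2,-5,-7.2,0]
    - [0.5,-10,-7.2,0]
    - [0.9,-15.5,-7.2,0]
    - [1.3,-21,-7.2,0]

```text
time: 22.6
tool_pos: [0.5564, -0.0265, 0.1687]
ee_rot: [3.141, -0.002, 3.14]
wrist_force: [0.1, -0.7, -0.9]
width: 0.0196
finger_force: 30.0
```

Call:
servo_tool:
  targets:
    - [0.35,-5.5,0,0]
    - [0.7,-11,0,0]
    - [1,-16.5,0,0]
    - [1.3,-22,0,0]
    - [1.6,-27.5,0,0]
    - [1.9,-32.5,0,0]
    - [2.1,-35.5,0,0]
    - [2.2,-36.4,0,0]

```text
time: 23.6
tool_pos: [0.5332, -0.3902, 0.1681]
ee_rot: [3.14, -0.002, 3.137]
wrist_force: [0.8, 0.3, -1.7]
width: 0.0198
finger_force: 30.0
```

```bash
python3 f.py
```

```text
[ 0.5342 -0.3884  0.1689 -0.279   0.0208 -1.5351] 23.8 [ 3.140e+00 -1.000e-03  3.141e+00]
```

Call:
servo_tool:
  targets:
    - [-0.22,0.04,0,0]
    - [-0.22,0.04,1,0]
    - [-0.22,0.04,2,0]
    - [-0.22,0.04,2,0]

```text
time: 24.3
tool_pos: [0.5365, -0.3869, 0.1475]
ee_rot: [3.139, -0.003, 3.14]
wrist_force: [-0.4, 0.2, -1.6]
width: 0.0195
finger_force: 30.0
```

```bash
python3 f.py
```

```text
[ 0.5371 -0.3877  0.1494 -0.4174 -0.1024 -1.4009] 24.5 [-3.141e+00  1.000e-03  3.140e+00]
```

Call:
servo_tool:
  targets:
    - [0.05,0,1.5,0]
    - [0.05,0,3,0]
    - [0.05,0,4.2,0]
    - [0.05,0,5.2,0]
    - [0.05,0,5.7,0]
    - [0.05,0,5.7,0]

```text
time: 25.25
tool_pos: [0.5366, -0.3878, 0.0923]
ee_rot: [3.141, -0.0, 3.14]
wrist_force: [0.6, 0.2, -1.4]
width: 0.0193
finger_force: 30.0
```

```bash
python3 f.py
```

```text
[ 0.537  -0.3881  0.0934  0.0391  0.2938 -1.1667] 25.45 [-3.141e+00  1.000e-03  3.140e+00]
```

Call:
servo_tool:
  targets:
    - [0,0,0.3,0]
    - [0,0,0.5,0]
    - [0,0,0.5,0]

```text
time: 25.82
tool_pos: [0.5365, -0.3877, 0.0873]
ee_rot: [3.141, -0.001, 3.14]
wrist_force: [-0.4, 0.1, -2.0]
width: 0.0194
finger_force: 30.0
```

```bash
python3 f.py
```

```text
[ 0.5366 -0.3879  0.0877  0.0292  0.0882 -1.8992] 26.025 [-3.142  0.     3.14 ]
```

Call:
servo_tool:
  targets:
    - [0,0,0.1,0]
    - [0,0,0.2,0]
    - [0,0,0.2,0]

```text
time: 26.4
tool_pos: [0.5368, -0.3879, 0.0861]
ee_rot: [-3.141, 0.0, 3.14]
wrist_force: [-0.4, 0.5, 0.6]
width: 0.0198
finger_force: 30.0
```

```bash
python3 f.py
```

```text
[ 0.5368 -0.3879  0.0861 -0.6574  0.4369  0.7376] 26.6 [-3.141  0.     3.14 ]
```

The tester is seated (force went from −1.9 to +0.7 N). I release it and go for F1.

Call:
servo_tool:
  targets:
    - [0,0,0,0]
    - [0,0,0,0]
    - [0,0,0,0]
    - [0,0,0,0]
    - [0,0,0,0]
  claw: 0

```text
time: 27.22
tool_pos: [0.5367, -0.3879, 0.0857]
ee_rot: [3.142, 0.0, 3.14]
wrist_force: [0.0, 0.2, 0.8]
width: 0.066
finger_force: 0.0
```

Call:
servo_tool:
  targets:
    - [0,0,-2,0]
    - [0,0,-5,0]
    - [0,0,-9,0]
    - [0,0,-10,0]
    - [-0.3,5,-10,0]
    - [-0.6,10.5,-10,0]
    - [-0.9,16,-10,0]
    - [-1.2,21.5,-10,0]

```text
time: 28.22
tool_pos: [0.5486, -0.1711, 0.1851]
ee_rot: [3.141, -0.001, 3.139]
wrist_force: [0.4, 1.0, 0.5]
width: 0.0936
finger_force: 0.0
```

Call:
servo_tool:
  targets:
    - [-0.3,5.5,0,0]
    - [-0.6,11,0,0]
    - [-0.9,16.5,0,0]
    - [-1.2,22,0,0]
    - [-1.5,27.5,0,0]
    - [-1.9,33,0,0]
    - [-2.2,35.8,0,0]
    - [-2.2,35.8,0,0]

```text
time: 29.22
tool_pos: [0.5711, 0.1869, 0.1849]
ee_rot: [-3.141, -0.001, -3.14]
wrist_force: [-0.3, -0.2, 0.7]
width: 0.0938
finger_force: 0.0
```

```bash
python3 f.py
python3 - <<'E'
from m import *
a=snapshot("side");cv2.imwrite("pics/s2.png",np.hstack([cv2.resize(a[255:355,380:480],(400,400),interpolation=cv2.INTER_CUBIC),cv2.resize(a[140:220,230:310],(400,400),interpolation=cv2.INTER_CUBIC)]))
E
```

```text
[ 0.5715  0.1844  0.1853 -0.0027  0.3155  0.1291] 29.425 [-3.141 -0.     3.138]
```

View pics/s2.png

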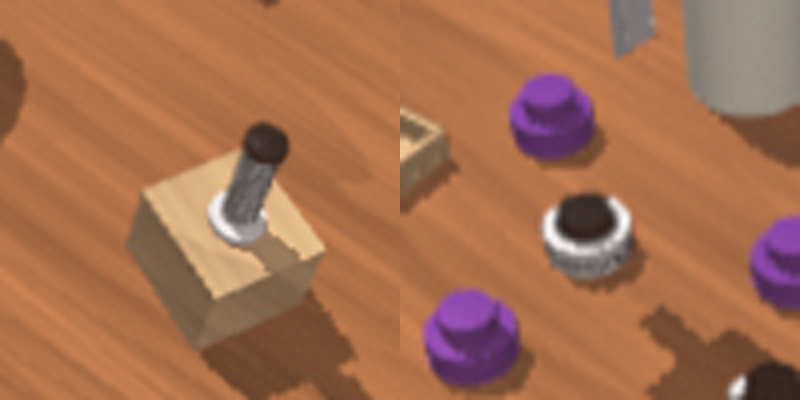

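The tester stands seated in its block (collar flat on top). F1's puck is visibly lower, with the foot still in place at crop (588,232). I descend on it.

Call:
servo_tool:
  targets:
    - [0,0.1,4,0]
    - [0,0.1,8,0]
    - [0,0.1,11.5,0]
    - [0,0.1,14,0]
    - [0,0.1,15.5,0]
    - [0,0.1,15.5,0]
    - [0,0.1,15.5,0]

```text
time: 30.35
tool_pos: [0.5728, 0.186, 0.0323]
ee_rot: [3.141, 0.003, 3.139]
wrist_force: [-0.2, 1.1, -0.6]
width: 0.0935
finger_force: 0.0
```

```bash
python3 f.py
```

```text
[ 0.5728  0.1862  0.0324  0.0411  0.1277 -0.3905] 30.55 [3.141e+00 2.000e-03 3.140e+00]
```

Down another 9 mm, with a 1.5 mm x trim, and close.

Call:
servo_tool:
  targets:
    - [0.15,0,0.5,0]
    - [0.15,0,0.9,0]
    - [0.15,0,0.9,0]

```text
time: 30.92
tool_pos: [0.5696, 0.186, 0.021]
ee_rot: [-3.141, -0.001, 3.14]
wrist_force: [-0.1, 0.0, 0.0]
width: 0.094
finger_force: 0.0
```

Call:
servo_tool:
  targets:
    - [0,0,0,0]
    - [0,0,0,0]
    - [0,0,0,0]
    - [0,0,0,0]
    - [0,0,0,0]
    - [0,0,0,0]
    - [0,0,0,0]
  claw: 255

```text
time: 31.8
tool_pos: [0.5703, 0.1862, 0.0218]
ee_rot: [3.141, 0.0, 3.14]
wrist_force: [0.4, 0.5, -0.8]
width: 0.0491
finger_force: 30.0
```

Call:
servo_tool:
  targets:
    - [0,0,-1,0]
    - [0,0,-3,0]
    - [0,0,-5.5,0]
    - [0,0,-7,0]
    - [1.5,3,-7,0]
    - [4,7.5,-7,0]
    - [6.5,12,-7,0]
    - [8.5,16,-7,0]

```text
time: 32.8
tool_pos: [0.4843, 0.3474, 0.0917]
ee_rot: [-3.141, -0.0, 3.14]
wrist_force: [1.2, -0.3, -2.6]
width: 0.0493
finger_force: 30.0
```

Call:
servo_tool:
  targets:
    - [1.2,2.2,0,0]
    - [1.2,2.2,2,0]
    - [1.2,2.2,4,0]
    - [1.2,2.2,4.5,0]
    - [1.2,2.2,4.5,0]

```text
time: 33.42
tool_pos: [0.4735, 0.368, 0.0467]
ee_rot: [-3.141, -0.001, 3.14]
wrist_force: [0.6, 1.6, -1.2]
width: 0.0493
finger_force: 30.0
```

```bash
python3 f.py;  python3 - <<'E'
from m import *
a=snapshot("side");cv2.imwrite("pics/s3.png",cv2.resize(a[110:230,130:310],(720,480),interpolation=cv2.INTER_CUBIC))
E
```

```text
[ 0.4742  0.3684  0.0478  0.3302  0.0343 -1.6635] 33.625 [3.14e+00 2.00e-03 3.14e+00]
```

View pics/s3.png

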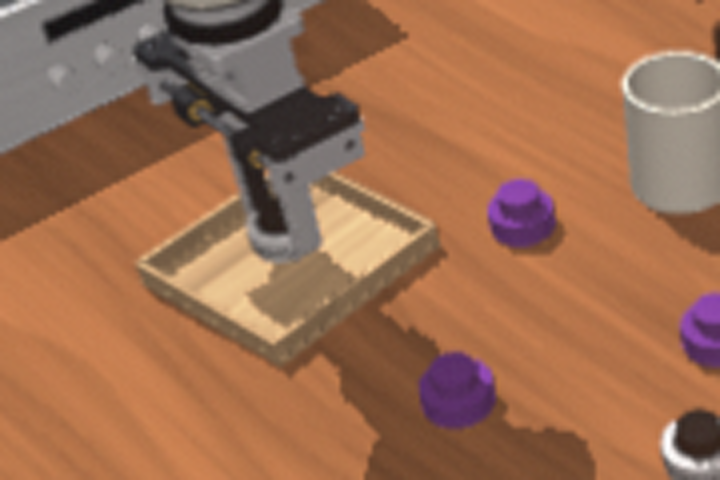

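The foot is upright over the tray middle (crop (285,245)), and the gripper is clear of the walls and the receiver. I lower it gently.

Call:
servo_tool:
  targets:
    - [0,0,0.6,0]
    - [0,0,1.2,0]
    - [0,0,1.6,0]
    - [0,0,1.8,0]
    - [0,0,1.8,0]

```text
time: 34.3
tool_pos: [0.4734, 0.3681, 0.0285]
ee_rot: [-3.141, -0.0, 3.14]
wrist_force: [0.7, -0.8, -1.7]
width: 0.049
finger_force: 30.0
```

```bash
python3 f.py
```

```text
[ 0.4737  0.3683  0.029  -0.4479  0.2435 -1.8949] 34.5 [3.141e+00 1.000e-03 3.140e+00]
```

Call:
servo_tool:
  targets:
    - [0,0,0.1,0]
    - [0,0,0.2,0]
    - [0,0,0.25,0]
    - [0,0,0.25,0]

```text
time: 35.0
tool_pos: [0.4736, 0.3683, 0.0269]
ee_rot: [3.141, 0.0, 3.14]
wrist_force: [-1.1, -0.9, 0.9]
width: 0.0493
finger_force: 30.0
```

```bash
python3 f.py
```

```text
[ 0.4737  0.3683  0.0268 -1.5828 -0.7218  2.6386] 35.2 [3.141 0.    3.14 ]
```

Touched down (+4.5 N). I open to about 68 mm and withdraw.

Call:
servo_tool:
  targets:
    - [0,0,0,0]
    - [0,0,0,0]
    - [0,0,0,0]
    - [0,0,0,0]
    - [0,0,0,0]
  claw: 70

```text
time: 35.83
tool_pos: [0.4736, 0.3682, 0.0262]
ee_rot: [3.142, -0.0, 3.14]
wrist_force: [0.0, -0.5, 0.8]
width: 0.0684
finger_force: 0.0
```

Call:
servo_tool:
  targets:
    - [0,0,-1,0]
    - [0,0,-3,0]
    - [0,0,-6,0]
    - [0,0,-11,0]
    - [0,0,-16,0]
    - [4,0,-19,0]
    - [9,0,-19,0]
    - [9,0,-19,0]

```text
time: 36.83
tool_pos: [0.3813, 0.3687, 0.2182]
ee_rot: [3.14, 0.002, -3.141]
wrist_force: [1.2, 0.1, 0.4]
width: 0.0682
finger_force: 0.0
```

Run:
```python
from m import *
a=snapshot("side");print(get_obs()["time"]);cv2.imwrite("pics/s4.png",a)
```

```text
36.875
```

View pics/s4.png

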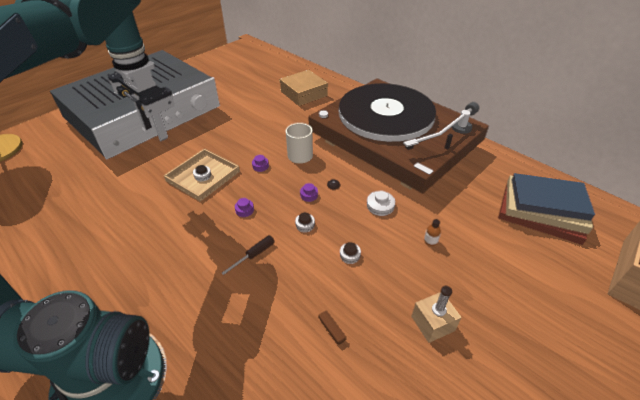

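The soft foot stands upright mid-tray at (202,173). The tester is in its block at (440,305), and the sound feet and bystanders are where they were.

```bash
python3 -c "
from bench import *
print(close_job())"
```

```text
the job is handed in; nothing more can be done
None
```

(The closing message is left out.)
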